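Load the sample flask into the ultrasonic bath

ROBOT

A 6-joint arm with a two-finger parallel gripper is mounted at the origin on the work surface. World frame = base frame: x ahead of the robot, y to its left, z up, the work surface at z = 0. Lengths are in m, angles in degrees, forces in N, time in s.
With the tool pointing down it reaches from about 0.35 to 0.875 m from the base axis. Payload 4.2 kg.
Tool frame: the origin (TCP) lies at the very end of the fingers, on their centre line; the grasp point (between the pads) lies 19 mm behind it; z points along the fingers, y is the line along which they close (so a half turn about z gives the same grasp; the last joint's range is limited). The gripper opens to 87 mm and grips with 3 to 60 N. Pads are 19 mm wide; open, the fingers measure 117 mm over their backs; the gripper's body (75 mm by 190 mm) begins 51 mm behind the grasp point.
Start: joints at [79.79, 22.042, 0.453, 0, -68.411, -14.817], TCP at [0.264, 0.566, 0.223] pointing down, gripper open.
Joint ranges: [-179.83, 179.83], [-69.29, 118.12], [-61.27, 80.66], [-181.25, 117.63], [-171.15, -9.14], [-177.46, 177.46]. Speed limits (degrees/s): [159.86, 159.86, 180, 180, 180, 180].

INTERFACE

Orientations are given as a 3x3 rotation matrix whose columns are the frame's x, y, z axes.
In Python, from station import r gives the robot as it stands.
- The arm moves only by the tool jog_arm, never from a script. Its argument "plan" is text: rows parted by semicolons, each of 7 numbers parted by spaces: the shift along the tool's x, y, z normalised to -1 to 1, where 1 is 0.025 m, then the turn, a rotation vector about the tool's x, y, z normalised to -1 to 1, where 1 is 8 degrees, then the closure, from -1 (fully open) to 1 (shut). A call has exactly 10 rows; each row shifts and turns the commanded pose from where the row before left it, along the tool's axes as they then stand; what a row does not reach is not made up. A row lasts 1/10 s, in which the tool goes at most 50 mm and 8.59 degrees, less where a joint would pass 70% of its speed; a pose out of reach is approached as far as the arm can. A call with a number of a shift or a turn outside -1 to 1 is refused whole. A call with a gripper value outside its range is refused whole. The fingers move at their own pace and stop on an object; the grip force is fixed at half the most. Time passes only in rows, so rows that do not move let the fingers close, or fill a call up. It gives the time, the measured TCP pose, the force, the opening and the grip force at its end, in the units of the state.
- r.sense(): the state, without advancing time (a new reading comes with each control period).
- r.capture(name): name is "scene" or "top"; returns (picture, depth): 400x640x3 uint8, red, green, blue; 400x640 float32, m along the optical axis (not along the pixel's ray), 0 where there is no reading.
- r.get_calibration(name): a dict with "mtx" (3x3 intrinsics, pixels), "extrinsics" (4x4, takes a point from camera to world coordinates). Camera axes: x right, y up, looking along -z (the intrinsics and any distortion apply to the point x, -y, -z); pixel columns grow to the right and rows downward; lengths in m; the calibration is good to about 2 mm. A picture is of the moment at which its call begins. get_calibration takes no time and is no camera call.
- r.finish_job(): hands the job in; it is judged then, once.
The state is a dict: "time_s": time; "joints": joint angles; "joint_velocities": joint speeds; "effort": joint torques, N m; "tcp_pos": TCP position; "ee_rot": TCP orientation; "wrist_force": force on the tool from outside, world axes, zero at the start; "moment": the same for the moment, N m; "gripper_width": opening from 0.0 (shut) to 1.0 (fully open); "gripper_force": force on a finger pad.
Only numpy, scipy, OpenCV 4.12 (cv2) and the standard library are available. Lean on these libraries where they do the work, as an engineer would, in place of code of your own. Each camera call takes 0.05 s, during which the arm holds its last target. There are 200 camera calls.

TASK

Take the stoppered glass flask from its leaning cradle and lower it upright and gently into the deep tank of the bath until it stands on the sprung tray inside, whose height you must feel for: the glass must not be dropped onto the tray or pressed hard against the bath, and must be let go only once the tray carries it. Then seat the slotted steel retaining plate flat and square in the pocket round the tank's mouth, with the flask's neck standing up through its slot, let go of it, and leave the jar, the beaker and the spoon where they are.

Things in the scene. Friction and masses are not known exactly. Their poses are not given: they have to be found in the camera images.
- flask: Loose stoppered amber flask, 0.2 kg, 155 mm long: bulb 76 mm across (widest 32 mm, ends 68 mm above the foot), flat foot 40 mm across, straight neck 24 mm across to 148 mm, black stopper 29 mm across to 155 mm. Origin: centre of the foot; z up along the neck. Starts leaning 35 degrees from upright, neck towards the cradle's -x (robot). Grip the neck 120 to 135 mm from the foot.
- cradle: White plastic cradle fixed to the bench, base 150 x 110 mm. Origin: centre of its underside. The flask's foot centre rests at (35, 0, 42) mm in its frame; a back plate and two side cheeks hold the bulb to 57 mm from the foot, the neck stands free. The flask is drawn out along its own axis.
- bath: White ultrasonic bath, fixed, 180 (x) x 170 (y) mm, rim 118 mm high. Origin: centre of its underside, z up. In its middle an open square tank, 92 x 92 mm, in which lies a flat sprung steel tray; the tray's top is somewhere between 18 and 43 mm above the bench, different every time, and gives about 1 mm per 3 newtons (6 mm at most).
- pocket (a point): Centre of the floor of the shallow rectangular pocket round the tank's mouth, 110 mm above the bench, axes as the bath's. The pocket is 130 mm (x) x 114 mm (y) and 8 mm deep; the tank opens through the middle of its floor.
- plate: Loose steel retaining plate lying flat, 0.3 kg, 126 (x) x 110 (y) x 8 mm. Origin: centre of that outline, underside; z up. An open slot 54 mm wide runs along x from x = -27 mm out through the +x end. An upright grip tab, 10 mm thick (y), 32 mm long (x), stands at x = -45 mm, its top 63 mm above the underside. Fits the pocket either way round (half a turn).
- tab (a point): Grip point in the plate's tab, 50 mm above the plate's underside; the fingers close along the plate's y axis.
- jar: Lidded jar, 66 mm across, 100 mm high; bystander. Origin: centre of the underside.
- beaker: White beaker, 70 mm across, 90 mm high; bystander. Origin: centre of the underside.
- spoon: Steel sample spoon 200 mm long lying flat; bystander. Origin: in its middle, underside.

How it is judged (in metres and radians):
On the way, in this order (a step that is already met when the one before it is completed fails the run):
1. the flask stands upright on the tray in the tank, let go and at rest (z of flask in the frame of bath below 0.05 m and horizontal distance between flask and pocket below 0.02 m and angle between flask's own z axis and vertical below 0.15 rad and linear speed of flask below 0.02 m/s and contact force between flask and bath above 0.3 N and contact force between the fingers and flask below 0.1 N), for 0.2 s.
2. the plate lies flat and square in the pocket, let go (z of plate in the frame of pocket between -0.004 and 0.003 m and horizontal distance between plate and pocket below 0.006 m and angle between the x axis of plate and the x axis of bath, either way round below 0.06 rad and angle between plate's own z axis and vertical below 0.035 rad and linear speed of plate below 0.02 m/s and contact force between the fingers and plate below 0.1 N), for 0.2 s.
At the end, for the whole second after the job is handed in: Flask stands on the bath's tray in the tank (foot under 50 mm above the bench, within 20 mm of centre, tilt under 0.15 rad); plate lies in the pocket (height within 3 mm, centre within 6 mm, turned under 0.06 rad, tilted under 0.035 rad); both at rest and let go (all of step 1 and all of step 2); the robot touches nothing.
It fails at once if the flask is pressed against or knocks the bath with more than 12 N (contact force between flask and bath above 12 N).
It fails at once if the flask is dropped in the tank (moves faster than 0.25 m/s there) (z of flask in the frame of bath below 0.1 m and horizontal distance between flask and pocket below 0.05 m and linear speed of flask above 0.25 m/s).
It fails at once if the jar, beaker or spoon is moved more than 20 mm (distance of any of jar, beaker, spoon from where it was at the start of the episode above 0.02 m).
It also fails if it takes over 72 s, if anything falls off the work surface, if the arm or the gripper's body presses on something with over 40 N, if the wrist force passes 120 N, or if a joint passes its speed limit or range.

## Working session

There is one attempt and no reset: what is moved stays moved. The work goes in short steps, Python scripts to look and compute and a tool call to move; the robot and the scene stay as the last step left them, time stands still between calls to the robot, and variables do not carry over. Pictures are saved under pics/ and viewed, at most 13 in all, crops included, and the job is handed in when it is done.

Besides the shell and the picture viewer there is one more tool, called after "Call:" as name(argument=value, ...), one argument or row to a line, values as JSON. jog_arm: Moves the arm, as the interface text tells. Scaled input: -1 to 1 covers 0.025 m each way for a shift and 8 degrees each way for a turn. Its arguments: {"type":"object","properties":{"plan":{"type":"string"}},"required":["plan"]}

```bash
mkdir -p pics
cat > h.py <<'E'
import numpy as np, cv2
from station import r
def cap(n,f):
    p,d=r.capture(n); cv2.imwrite('pics/%s.png'%f,p[:,:,::-1]); np.savez('pics/%s.npz'%f,p=p,d=d); return p,d
def world(n,d,T=None):
    c=r.get_calibration(n);K=np.array(c['mtx']);E=np.array(c['extrinsics'])
    v,u=np.mgrid[:d.shape[0],:d.shape[1]]
    X=(u-K[0,2])/K[0,0]*d;Y=(v-K[1,2])/K[1,1]*d
    P=np.stack([X,-Y,-d,np.ones_like(d)],-1)
    return (P@E.T)[...,:3]
E
python3 - <<'E'
from h import *
s=r.sense();print(s)
for n in('scene','top'):
    p,d=cap(n,n+'0');c=r.get_calibration(n);print(n,c,(d>0).mean())
E
```

```text
{'time_s': 0.0, 'joints': array([ 7.97915277e+01,  2.20896223e+01,  3.79504195e-01, -2.95423883e-02,
       -6.84103283e+01, -1.48190172e+01]), 'joint_velocities': array([-0.03959454, -0.00767634, -0.01538336,  0.03791183, -0.02228556,
        0.00017529]), 'effort': array([-6.54142877e-04, -3.90658021e+01,  1.87407339e+01,  4.21994805e+00,
        1.10801059e-02, -1.87038922e-04]), 'tcp_pos': array([0.26410895, 0.56578882, 0.22146828]), 'ee_rot': array([[ 9.06024457e-01, -4.23224492e-01, -8.44411065e-04],
       [-4.23225328e-01, -9.06022288e-01, -1.98389073e-03],
       [ 7.45759035e-05,  2.15482967e-03, -9.99997676e-01]]), 'wrist_force': array([0.66347384, 0.11416682, 0.24855354]), 'moment': array([-0.05634842, -0.03304968, -0.02345013]), 'gripper_force': 0.0, 'gripper_width': 0.9992561830639358}
scene {'mtx': array([[395.2620777 ,   0.        , 314.11525758],
       [  0.        , 395.2620777 , 190.80191719],
       [  0.        ,   0.        ,   1.        ]]), 'extrinsics': array([[ 0.66940475, -0.63581352,  0.38423749,  1.01366168],
       [ 0.7427329 ,  0.58368681, -0.3281121 , -0.3540069 ],
       [-0.01565624,  0.50502562,  0.86296234,  1.00932327],
       [ 0.        ,  0.        ,  0.        ,  1.        ]])} 0.99601171875
top {'mtx': array([[387.70565842,   0.        , 318.83599627],
       [  0.        , 387.70565842, 202.89956129],
       [  0.        ,   0.        ,   1.        ]]), 'extrinsics': array([[ 0.00142771,  0.98471384, -0.17417412,  0.46891458],
       [-0.99969502,  0.00569961,  0.02402888,  0.00532027],
       [ 0.0246543 ,  0.1740867 ,  0.98442165,  0.90026499],
       [ 0.        ,  0.        ,  0.        ,  1.        ]])} 0.99602734375
```

View pics/scene0.png

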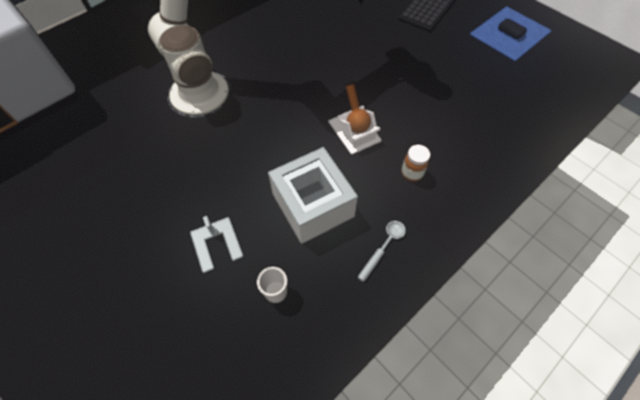

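View pics/top0.png

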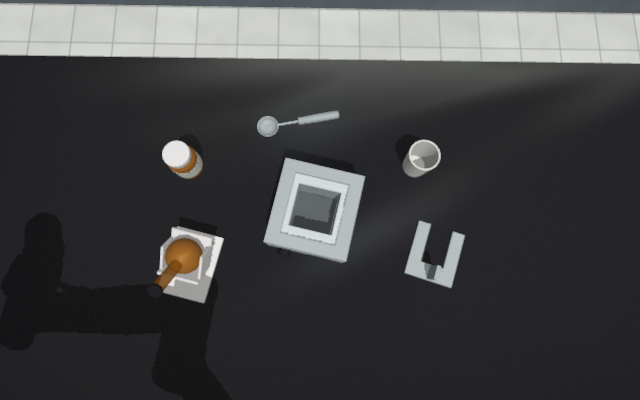

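The top view shows the flask bulb at about (183,256) with its stopper at (155,291). The bath is at (315,210), the plate at (435,255) with its tab at (432,270), the jar at (182,160), the beaker at (422,158) and the spoon at (300,122). The scene view agrees, and nothing is hidden.

```bash
cat > m.py <<'E'
from h import *
from scipy.optimize import least_squares
def rect(P):
    c,s,a=cv2.minAreaRect((P[:,:2]*1000).astype(np.float32)); return np.round(c,1),np.round(s,1),round(a,1)
cl={}
for n in('top','scene'):
    z=np.load('pics/%s0.npz'%n);p=z['p'].astype(int);d=z['d'];W=world(n,d)
    R=lambda x0,x1,y0,y1,z0,z1:(W[...,0]>x0)&(W[...,0]<x1)&(W[...,1]>y0)&(W[...,1]<y1)&(W[...,2]>z0)&(W[...,2]<z1)
    print(n,'table z',np.median(W[R(.25,.7,-.5,.4,-.02,.02)][:,2]))
    b=R(.3,.65,-.13,.15,.113,.125);print(' rim',rect(W[b]),np.median(W[b][:,2]),b.sum())
    f=R(.3,.65,-.13,.15,.10,.1135);print(' pocketfloor',rect(W[f]),np.median(W[f][:,2]),f.sum())
    pl=R(.2,.55,-.42,-.17,.004,.015);print(' plate',rect(W[pl]),np.median(W[pl][:,2]),pl.sum())
    t=R(.2,.55,-.42,-.17,.054,.075);print(' tabtop',rect(W[t]),np.median(W[t][:,2]),t.sum())
    o=(p[...,0]>p[...,2]*1.8)&(p[...,0]>50)&R(.15,.5,.15,.5,.03,.3)
    c=W[o];print(' flask px',o.sum(),c.min(0),c.max(0));cl[n]=c
    cr=(np.ptp(p,axis=-1)<25)&(p.min(-1)>120)&R(.2,.5,.2,.45,.004,.12);print(' cradle',rect(W[cr]))
    st=(p.max(-1)<50)&R(.15,.45,.2,.45,.12,.25);print(' stopper',st.sum(),W[st].mean(0) if st.any() else 0)
np.savez('pics/cl.npz',**cl)
# profile fit: foot F, tilt 35deg-ish axis
def prof(s): # radius of flask at height s
    bulb=np.sqrt(np.clip(.038**2-(s-.032)**2,0,None))
    return np.where(s<.066,np.maximum(bulb,.012),.012)
def res(q,c):
    a=np.array([q[3],q[4],1]);a/=np.linalg.norm(a);v=c-q[:3];s=v@a
    rr=np.linalg.norm(v-s[:,None]*a,axis=1);return rr-prof(s)
for k,c in list(cl.items())+[('both',np.vstack(list(cl.values())))]:
    m=np.median(c,0)
    q=least_squares(res,[m[0]+.03,m[1]-.02,.045,-.5,.4],args=(c,),loss='soft_l1',f_scale=.002).x
    a=np.array([q[3],q[4],1]);print(k,'foot',q[:3].round(4),'axis',(a/np.linalg.norm(a)).round(3),'tilt',np.degrees(np.arccos(1/np.linalg.norm(a))),'az',np.degrees(np.arctan2(a[1],a[0])),'rms',np.sqrt(np.median(res(q,c)**2)))
E
python3 m.py
```

```text
top table z 0.0008514984950203086
 rim (array([589.3,  -2.7]), array([170.1, 163.4]), 76.7) 0.11854954379680849 2745
 pocketfloor (array([585. ,  -2.6]), array([156.1, 155. ]), 76.9) 0.11089998174830185 1286
 plate (array([ 375.3, -295.2]), array([248.9, 349.2]), 89.9) 0.008220284197445693 1795
 tabtop (array([ 468.3, -267.5]), array([10.3, 31.4]), 74.5) 0.06315296376328006 89
 flask px 722 [0.43645912 0.23474402 0.06439684] [0.49994275 0.30083413 0.17271495]
 cradle (array([461.4, 275.9]), array([101.5, 100.3]), 76.4)
 stopper 170 [0.4357707  0.28709514 0.16976036]
scene table z 0.0015361412814345332
 rim (array([587.8,  -2.2]), array([171.6, 166.2]), 76.6) 0.11903454143727465 1525
 pocketfloor (array([584.6, -16. ]), array([143.4, 160.7]), 76.3) 0.11098488925240374 708
 plate (array([ 375.3, -295.1]), array([349.4, 249.4]), 0.1) 0.006633490866363889 1787
 tabtop (array([ 468.2, -268.2]), array([10. , 30.8]), 71.3) 0.0633433169010944 53
 flask px 279 [0.43204145 0.23727073 0.06865295] [0.49999703 0.29407319 0.17417172]
 cradle (array([463.5, 275.4]), array([ 99.9, 100.9]), 73.8)
 stopper 34 [0.43808455 0.28639699 0.17195855]
top foot [0.5213 0.2662 0.0421] axis [-0.561  0.146  0.815] tilt 35.42244628953886 az 165.42848080842478 rms 0.0008047861423124031
scene foot [0.5193 0.2684 0.043 ] axis [-0.554  0.131  0.822] tilt 34.68441772827829 az 166.7078519026203 rms 0.0012980797130023158
both foot [0.5212 0.2663 0.0421] axis [-0.56   0.146  0.815] tilt 35.38098008721406 az 165.41466009105048 rms 0.0009057030487247264
```

```bash
sed -i "s/R(.3,.65,-.13,.15,/R(.45,.75,-.15,.15,/g; s/R(.2,.55,-.42,-.17,.004,.015)/R(.38,.62,-.4,-.17,.004,.015)\&(p.min(-1)>90)/; s/R(.2,.55,-.42,-.17,.054/R(.38,.62,-.4,-.17,.054/; s/R(.15,.5,.15,.5,.03,.3)/R(.3,.6,.15,.4,.03,.3)/; s/R(.2,.5,.2,.45,.004,.12)/R(.3,.65,.15,.4,.004,.02)/" m.py
cat >> m.py <<'E'
# silhouette of the pocket and tank in the top view
z=np.load('pics/top0.npz');W=world('top',z['d']);v=W[205,230:400];print(np.c_[np.arange(230,400),v*1000][::3].round(0).astype(int).tolist())
E
python3 m.py; python3 -c "
import cv2;a=cv2.imread('pics/top0.png');b=cv2.imread('pics/scene0.png')
x=cv2.resize(a[145:275,250:380],(400,400),interpolation=2);y=cv2.resize(a[200:310,395:505],(400,400),interpolation=2)
cv2.imwrite('pics/c1.png',cv2.hconcat([x,y]))"
```

```text
top table z 0.0008514984950203086
 rim (array([597.6,  -4.6]), array([170.1, 180.5]), 76.7) 0.11854179645853585 3892
 pocketfloor (array([585.4,  -2.9]), array([156.1, 155.9]), 76.7) 0.11091500879571925 1587
 plate (array([ 510.5, -282.9]), array([113. , 128.7]), 72.5) 0.008942970447309961 1559
 tabtop (array([ 468.3, -267.5]), array([10.3, 31.4]), 74.5) 0.06315296376328006 89
 flask px 1220 [0.43645912 0.23366984 0.06439684] [0.53554322 0.30083413 0.17271495]
 cradle (array([486.1, 273.2]), array([109.1, 149.2]), 76.1)
 stopper 170 [0.4357707  0.28709514 0.16976036]
scene table z 0.0015361412814345332
 rim (array([596.2,  -4.3]), array([171.5, 183.6]), 76.4) 0.11896399047149009 2255
 pocketfloor (array([596.9,  -5. ]), array([170.4, 180.9]), 76.8) 0.11086704427821598 950
 plate (array([ 507. , -282.8]), array([115.7, 133.3]), 71.4) 0.009166144375097884 1114
 tabtop (array([ 468.2, -268.2]), array([10. , 30.8]), 71.3) 0.0633433169010944 53
 flask px 571 [0.43204145 0.2347421  0.06139872] [0.54079236 0.29407319 0.17417172]
 cradle (array([486. , 272.1]), array([108.7, 150.5]), 76.5)
 
[... 927 characters left out ...]
], [302, 616, 22, 44], [305, 616, 15, 40], [308, 616, 9, 41], [311, 616, 2, 44], [314, 616, -5, 42], [317, 616, -11, 43], [320, 616, -18, 42], [323, 616, -25, 42], [326, 616, -32, 42], [329, 616, -38, 42], [332, 616, -45, 44], [335, 616, -52, 43], [338, 605, -54, 110], [341, 604, -60, 112], [344, 603, -65, 119], [347, 603, -72, 118], [350, 603, -77, 121], [353, 603, -84, 119], [356, 603, -90, 119], [359, 623, -111, 2], [362, 624, -119, -1], [365, 623, -125, 4], [368, 623, -133, 3], [371, 623, -140, 3], [374, 624, -147, -2], [377, 624, -154, 2], [380, 624, -162, -2], [383, 624, -169, -1], [386, 624, -175, 2], [389, 624, -183, 0], [392, 624, -189, 4], [395, 624, -197, 1], [398, 624, -205, -1]]
```

View pics/c1.png

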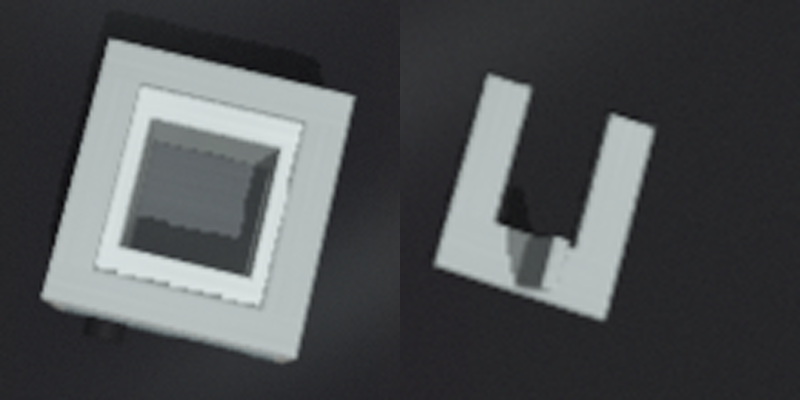

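The crops show the pocket square in the bath and the dark tray deep in the tank. The plate's slot opens up-image (+x), with the tab at its near end. All sizes and heights match the text, so I'll move now.

```bash
cat >> h.py <<'E'
from scipy.spatial.transform import Rotation as Ro
def tool(axis,yaz):
    "tool z = -axis, y near horizontal azimuth yaz"
    z=-np.array(axis)/np.linalg.norm(axis);y=np.array([np.cos(np.radians(yaz)),np.sin(np.radians(yaz)),0]);y-=z*(y@z);y/=np.linalg.norm(y)
    return np.c_[np.cross(y,z),y,z]
def go(p,R):
    "turn first (units, current tool axes), then shift (units, target tool axes)"
    s=r.sense();R0=np.array(s['ee_rot']);w=Ro.from_matrix(R0.T@R).as_rotvec(degrees=True)/8
    d=R.T@(np.array(p)-s['tcp_pos'])/.025
    print('turn',w.round(2),'shift',d.round(2),'|',s['time_s'].__round__(2) if 1 else 0,'tcp',s['tcp_pos'].round(4),'F',s['wrist_force'].round(2),'w',round(s['gripper_width'],3),'g',round(s['gripper_force'],1))
F=np.array([.5204,.2665,.0422]);A=np.array([-.557,.139,.819]);A/=np.linalg.norm(A)
RF=tool(A,256.0)
E
python3 -c "
from h import *
go(F+.2*A,RF);go(F+.109*A,RF)"
```

```text
turn [ 0.43  4.37 -1.33] shift [6.4  9.14 5.25] | 0.1 tcp [0.2642 0.5658 0.2216] F [-0.15  0.28 -0.  ] w 1.0 g 0.0
turn [ 0.43  4.37 -1.33] shift [6.4  9.14 8.89] | 0.1 tcp [0.2642 0.5658 0.2216] F [-0.15  0.28 -0.  ] w 1.0 g 0.0
```

Call:
jog_arm(
  plan="0 0 0 0.086 0.874 -0.266 -1;0 0 0 0.086 0.874 -0.266 -1;0 0 0 0.086 0.874 -0.266 -1;0 0 0 0.086 0.874 -0.266 -1;0 0 0 0.086 0.874 -0.266 -1;0.6 0.9 0.5 0 0 0 -1;0.6 0.9 0.5 0 0 0 -1;0.6 0.9 0.5 0 0 0 -1;0.6 0.9 0.5 0 0 0 -1;0.6 0.9 0.5 0 0 0 -1",
)

```text
time_s: 1.1
tcp_pos: [0.3318, 0.4323, 0.2139]
ee_rot: [[0.794, -0.242, 0.558], [-0.198, -0.97, -0.139], [0.575, -0.0, -0.818]]
wrist_force: [-0.1, 0.6, -0.0]
gripper_width: 1.001
gripper_force: 0.0
```

Call:
jog_arm(
  plan="0.68 0.93 0.5 0 0 0 -1;0.68 0.93 0.5 0 0 0 -1;0.68 0.93 0.5 0 0 0 -1;0.68 0.93 0.5 0 0 0 -1;0.68 0.93 0.5 0 0 0 -1;0 0 0 0 0 0 -1;0 0 0 0 0 0 -1;0 0 0 0 0 0 -1;0 0 0 0 0 0 -1;0 0 0 0 0 0 -1",
)

```text
time_s: 2.1
tcp_pos: [0.4055, 0.2962, 0.2118]
ee_rot: [[0.794, -0.241, 0.558], [-0.198, -0.971, -0.138], [0.575, -0.001, -0.818]]
wrist_force: [0.9, 0.0, 0.2]
gripper_width: 1.002
gripper_force: 0.0
```

```bash
python3 -c "
from h import *
go(F+.2*A,RF);go(F+.109*A,RF)"
```

```text
turn [-0.01 -0.01  0.  ] shift [-0.01  0.04  0.28] | 2.1 tcp [0.4055 0.2962 0.2118] F [0.86 0.03 0.25] w 1.002 g 0.0
turn [-0.01 -0.01  0.  ] shift [-0.01  0.04  3.92] | 2.1 tcp [0.4055 0.2962 0.2118] F [0.86 0.03 0.25] w 1.002 g 0.0
```

Call:
jog_arm(
  plan="0 0.04 0.65 0 0 0 -1;0 0 0.65 0 0 0 -1;0 0 0.65 0 0 0 -1;0 0 0.65 0 0 0 -1;0 0 0.65 0 0 0 -1;0 0 0.65 0 0 0 -1;0 0 0 0 0 0 -0.5;0 0 0 0 0 0 0;0 0 0 0 0 0 0.3;0 0 0 0 0 0 0.35",
)

```text
time_s: 3.1
tcp_pos: [0.4596, 0.2817, 0.1329]
ee_rot: [[0.794, -0.241, 0.559], [-0.199, -0.971, -0.137], [0.575, -0.003, -0.818]]
wrist_force: [-0.4, -0.4, 0.6]
gripper_width: 0.721
gripper_force: 0.0
```

Run:
```python
from h import *
go(F+.109*A,RF)
p,d=cap('top','top1');W=world('top',d)
cv2.imwrite('pics/c2.png',cv2.resize(p[220:330,110:240,::-1],(780,600),interpolation=2)[:600])
```

```text
turn [-0.02 -0.01 -0.01] shift [-0.03  0.    0.05] | 3.1 tcp [0.4596 0.2817 0.1329] F [-0.43 -0.36  0.57] w 0.721 g 0.0
```

View pics/c2.png

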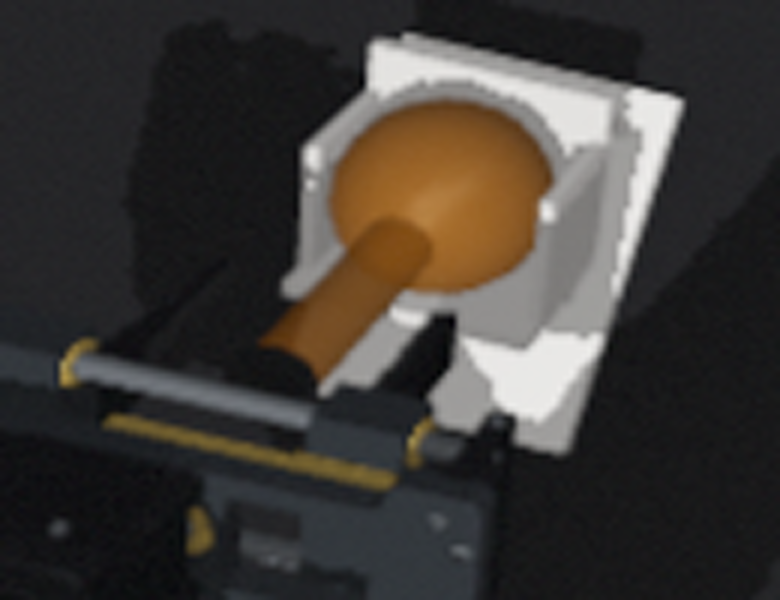

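The crop shows the neck at (330,320) between the two fingers, with the bulb still in the cradle. I'll close now.

Call:
jog_arm(
  plan="0 0 0 0 0 0 0.4;0 0 0 0 0 0 0.45;0 0 0 0 0 0 0.5;0 0 0 0 0 0 0.6;0 0 0 0 0 0 0.7;0 0 0 0 0 0 0.8;0 0 0 0 0 0 1;0 0 0 0 0 0 1;0 0 0 0 0 0 1;0 0 0 0 0 0 1",
)

```text
time_s: 4.15
tcp_pos: [0.4599, 0.2809, 0.1322]
ee_rot: [[0.794, -0.242, 0.558], [-0.199, -0.97, -0.138], [0.575, -0.001, -0.818]]
wrist_force: [-1.3, 0.3, 2.0]
gripper_width: 0.318
gripper_force: 30.0
```

Call:
jog_arm(
  plan="0 0 0 0 0 0 0.2;0 0 0 0 0 0 0.2;0 0 0 0 0 0 0.2;0 0 0.12 0 0 0 0.2;0 0 0.12 0 0 0 0.2;0 0 0 0 0 0 1;0 0 0 0 0 0 1;0 0 0 0 0 0 1;0 0 0 0 0 0 1;0 0 0 0 0 0 1",
)

```text
time_s: 5.15
tcp_pos: [0.463, 0.2797, 0.1269]
ee_rot: [[0.794, -0.242, 0.557], [-0.199, -0.97, -0.139], [0.574, -0.001, -0.819]]
wrist_force: [1.5, 0.2, -2.4]
gripper_width: 0.309
gripper_force: 30.0
```

```bash
python3 -c "
from h import *
go(F+.109*A,RF);print(r.sense()['moment'])"
```

```text
turn [-0.   -0.   -0.01] shift [-0.02 -0.04 -0.23] | 5.15 tcp [0.463  0.2797 0.1269] F [ 1.51  0.17 -2.45] w 0.309 g 30.0
[ 0.22113976  1.2520108  -0.01843469]
```

Call:
jog_arm(
  plan="0 0 -0.15 0 0 0 1;0 0 -0.3 0 0 0 1;0 0 -0.5 0 0 0 1;0 0 -0.6 0 0 0 1;0 0 -0.6 0 0 0 1;0 0 -0.6 0 0 0 1;0 0 -0.6 0 0 0 1;0 0 -0.6 0 0 0 1;0 0 -0.6 0 0 0 1;0 0 -0.6 0 0 0 1",
)

```text
time_s: 6.15
tcp_pos: [0.3904, 0.2976, 0.2327]
ee_rot: [[0.795, -0.242, 0.557], [-0.199, -0.97, -0.138], [0.574, -0.001, -0.819]]
wrist_force: [0.1, 0.9, -2.8]
gripper_width: 0.313
gripper_force: 30.0
```

```bash
cat >> h.py <<'E'
B=np.array([.597,-.0045]);RB=tool([0,0,1],256.6)
E
python3 -c "
from h import *
print(r.sense()['moment'])
go([*B,.30],RB)"
```

```text
[0.41181639 1.51814757 0.01391377]
turn [ 0.01 -4.37 -0.08] shift [10.84  9.84 -2.69] | 6.15 tcp [0.3904 0.2976 0.2327] F [ 0.13  0.94 -2.83] w 0.313 g 30.0
```

Call:
jog_arm(
  plan="0 0 -0.4 0 -0.54 0 1;0 0 -0.4 0 -0.54 -0.02 1;0 0 -0.4 0 -0.54 -0.02 1;0 0 -0.4 0 -0.54 -0.02 1;0 0 -0.4 0 -0.54 -0.02 1;0 0 -0.4 0 -0.54 0 1;0 0 -0.4 0 -0.54 0 1;0 0 0 0 -0.54 0 1;0 0 0 0 0 0 1;0 0 0 0 0 0 1",
)

```text
time_s: 7.15
tcp_pos: [0.3657, 0.3036, 0.296]
ee_rot: [[0.973, -0.233, 0.008], [-0.233, -0.973, -0.006], [0.009, 0.004, -1.0]]
wrist_force: [-0.2, 0.2, -2.0]
gripper_width: 0.31
gripper_force: 30.0
```

Run:
```python
from h import *
print(r.sense()['moment'])
go([*B,.30],RB)
p,d=cap('scene','s2');W=world('scene',d)
p=p.astype(int)
o=(p[...,0]>p[...,2]*1.8)&(p[...,0]>50)&(W[...,2]>.06)&(W[...,0]<.6)&(W[...,1]>.1)&(W[...,1]<.45)
c=W[o];v,u=np.nonzero(o);print(o.sum(),c.min(0),c.max(0))
for a in range(5):
    pass
for z0 in np.arange(.15,.32,.015):
    m=abs(c[:,2]-z0)<.0075
    if m.sum()>3: print(z0.round(3),m.sum(),np.median(c[m],0).round(4),np.ptp(c[m],axis=0).round(3))
cv2.imwrite('pics/c3.png',cv2.resize(p[20:180,260:440,::-1].astype(np.uint8),(675,600),interpolation=2))
```

```text
[ 0.00678925 -0.0667537  -0.02315972]
turn [ 0.03 -0.06 -0.01] shift [11.86  9.85 -0.16] | 7.15 tcp [0.3657 0.3036 0.296 ] F [-0.16  0.22 -2.03] w 0.31 g 30.0
673 [0.31464898 0.25448111 0.19691453] [0.39310209 0.33549711 0.40050228]
0.21 28 [0.3646 0.2858 0.214 ] [0.042 0.029 0.011]
0.225 86 [0.3678 0.2828 0.2261] [0.062 0.051 0.015]
0.24 155 [0.366  0.2856 0.2411] [0.067 0.062 0.015]
0.255 197 [0.3579 0.2952 0.2552] [0.061 0.061 0.015]
0.27 56 [0.3534 0.2996 0.2656] [0.041 0.038 0.015]
0.285 22 [0.3629 0.3013 0.2831] [0.017 0.015 0.014]
0.3 18 [0.3673 0.3015 0.3016] [0.01  0.028 0.015]
0.315 22 [0.3697 0.2991 0.3154] [0.007 0.022 0.014]
```

View pics/c3.png

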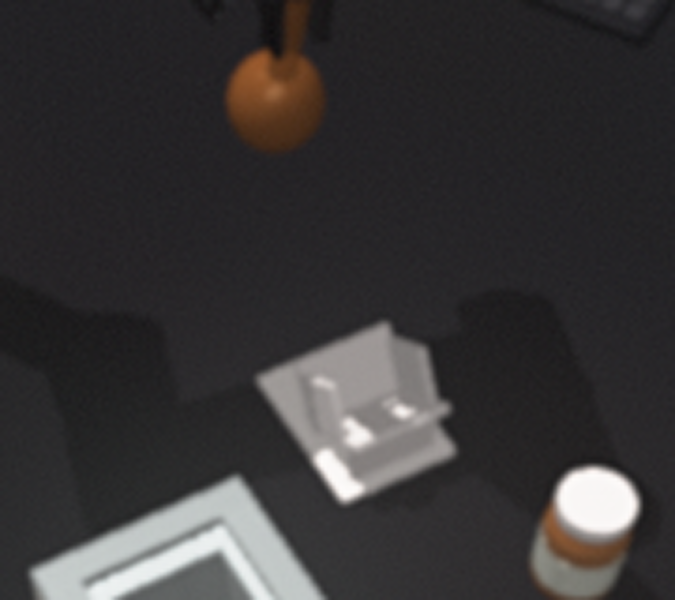

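The flask hangs from the gripper with its bulb at (277,100) in the crop, clear of the empty cradle. Next I'll check its tilt.

```bash
cat > fit.py <<'E'
from h import *
from scipy.optimize import least_squares
def prof(s): return np.where(s<.066,np.maximum(np.sqrt(np.clip(.038**2-(s-.032)**2,0,None)),.012),.012)
def res(q,c):
    a=np.array([q[3],q[4],1]);a/=np.linalg.norm(a);v=c-q[:3];s=v@a
    return np.linalg.norm(v-s[:,None]*a,axis=1)-prof(s)
def flask(x0,n,zmin):
    p,d=r.capture(n);W=world(n,d);p=p.astype(int)
    o=(p[...,0]>p[...,2]*1.8)&(p[...,0]>50)&(W[...,2]>zmin)&(np.hypot(W[...,0]-x0[0],W[...,1]-x0[1])<.08)&(W[...,2]<x0[2]+.15)
    c=W[o]
    if len(c)<40: return print(n,'few',len(c))
    q=least_squares(res,[*x0,0,0],args=(c,),loss='soft_l1',f_scale=.002).x
    print(n,len(c),'foot',q[:3].round(4),'axis',q[3:].round(3))
E
python3 - <<'E'
from fit import *
s=r.sense()['tcp_pos']
for n in('scene','top'): flask([s[0],s[1],s[2]-.103],n,.15)
E
```

```text
scene 607 foot [0.3356 0.3128 0.1967] axis [ 0.184 -0.071]
top 344 foot [0.3367 0.318  0.1966] axis [ 0.102 -0.251]
```

Call:
jog_arm(
  plan="0.3 0.3 -0.1 0.03 -0.06 0 1;0.7 0.6 -0.1 0 0 0 1;0.9 0.75 0 0 0 0 1;0.9 0.75 0 0 0 0 1;0.9 0.75 0 0 0 0 1;0.9 0.75 0 0 0 0 1;0.9 0.75 0 0 0 0 1;0.9 0.75 0 0 0 0 1;0.9 0.75 0 0 0 0 1;0.9 0.75 0 0 0 0 1",
)

```text
time_s: 8.3
tcp_pos: [0.5253, 0.0881, 0.3014]
ee_rot: [[0.973, -0.231, 0.001], [-0.231, -0.973, 0.0], [0.0, -0.001, -1.0]]
wrist_force: [0.1, -0.0, -2.7]
gripper_width: 0.31
gripper_force: 30.0
```

```bash
cat > fit2.py <<'E'
from h import *
from scipy.optimize import least_squares
def look(f=None,zlo=.15):
    s=r.sense();t=s['tcp_pos'];out=[]
    for n in('scene','top'):
        p,d=r.capture(n);W=world(n,d);P=p.astype(int)
        o=(P[...,0]>P[...,2]*1.8)&(P[...,0]>50)&(W[...,2]>zlo)&(W[...,2]<t[2]+.01)&(np.hypot(W[...,0]-t[0],W[...,1]-t[1])<.085)
        c=W[o]
        if f: cv2.imwrite('pics/%s_%s.png'%(f,n),p[:,:,::-1])
        b=c[c[:,2]<t[2]-.045]
        if len(b)<30: print(n,'few',len(b));continue
        q=least_squares(lambda q:np.linalg.norm(b-q,axis=1)-.038,[t[0],t[1],t[2]-.07],loss='soft_l1',f_scale=.002).x
        print(n,len(b),'bulb centre',q.round(4),'rel tcp',(q-t).round(4),'rms',np.sqrt(np.median((np.linalg.norm(b-q,axis=1)-.038)**2)).round(4))
        k=c[(c[:,2]>t[2]-.032)]
        C=np.array(r.get_calibration(n)['extrinsics'])[:2,3]
        if len(k)>5:
            m=np.median(k,0);h=C-m[:2];h/=np.linalg.norm(h);print('  neck',len(k),m.round(4),'axis~',(m[:2]-h*.0115-t[:2]).round(4))
E
python3 -c "
from fit2 import *
look('s3');go([*B,.3],RB)
import cv2
a=cv2.imread('pics/s3_scene.png')[20:220,180:420];b=cv2.imread('pics/s3_top.png')[150:350,180:420]
cv2.imwrite('pics/c4.png',cv2.resize(cv2.hconcat([a,b]),(800,333),interpolation=2))"
```

```text
scene 307 bulb centre [0.4993 0.0958 0.2337] rel tcp [-0.0261  0.0077 -0.0678] rms 0.0008
  neck 72 [0.5207 0.0853 0.2863] axis~ [-0.0132  0.0049]
top 213 bulb centre [0.5093 0.0893 0.2315] rel tcp [-0.016   0.0012 -0.0699] rms 0.0003
turn [ 0.   -0.   -0.02] shift [3.6  2.9  0.04] | 8.4 tcp [0.5262 0.0869 0.3009] F [ 0.24 -0.19 -3.23] w 0.312 g 30.0
```

View pics/c4.png

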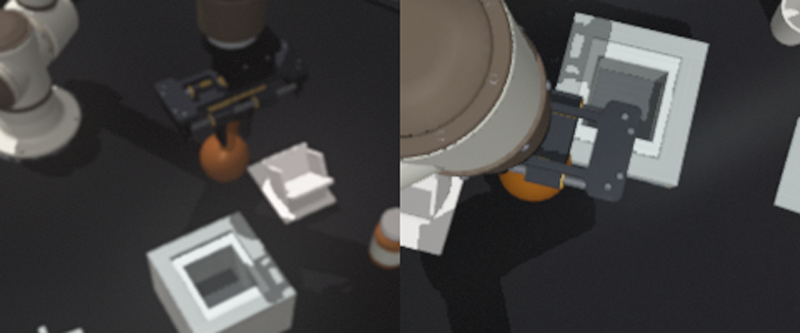

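The bulb hangs about 26 mm off towards the robot, so the flask swivelled in the pads by about 17°. I'll counter-tilt the tool.

Call:
jog_arm(
  plan="0 0 0 0 0.2 0 1;0 0 0 0 0.3 0 1;0 0 0 0 0.35 0 1;0 0 0 0 0.35 0 1;0 0 0 0 0.35 0 1;0 0 0 0 0.3 0 1;0 0 0 0 0.2 0 1;0 0 0 0 0.1 0 1;0 0 0 0 0 0 1;0 0 0 0 0 0 1",
)

```text
time_s: 9.4
tcp_pos: [0.5252, 0.0891, 0.3018]
ee_rot: [[0.929, -0.232, 0.288], [-0.222, -0.973, -0.067], [0.296, -0.001, -0.955]]
wrist_force: [0.6, -0.2, -3.2]
gripper_width: 0.312
gripper_force: 30.0
```

```bash
cat >> fit2.py <<'E'
    G=t-.019*np.array(s['ee_rot'])[:,2]; print('grasp',G.round(4),'tool z',np.array(s['ee_rot'])[:,2].round(3),'F',s['wrist_force'].round(2),'t',s['time_s'])
E
python3 -c "
from fit2 import *
look('s4')
a=cv2.imread('pics/s4_scene.png')[60:160,250:390];cv2.imwrite('pics/c5.png',cv2.resize(a,(700,500),interpolation=2))"
```

```text
scene 376 bulb centre [0.5178 0.0911 0.229 ] rel tcp [-0.0074  0.002  -0.0728] rms 0.0007
  neck 94 [0.5239 0.0858 0.286 ] axis~ [-0.0099  0.0044]
top 75 bulb centre [0.5191 0.0909 0.2289] rel tcp [-0.0061  0.0018 -0.0729] rms 0.0002
grasp [0.5197 0.0904 0.3199] tool z [ 0.288 -0.067 -0.955] F [ 0.62 -0.24 -3.18] t 9.4
```

View pics/c5.png

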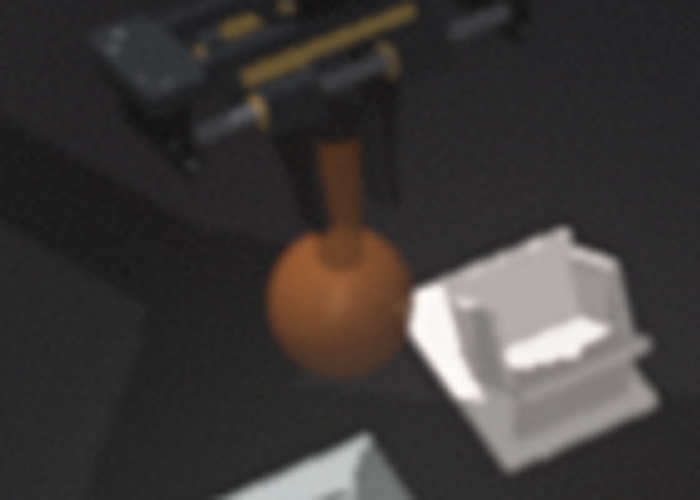

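The flask is now upright: the bulb centre lies under the grasp within about 1°, and the crop shows the neck vertical. Next I'll carry it over the tank, checking where the bulb ends up.

Call:
jog_arm(
  plan="0.188 0.15 0.058 0 0 0 1;0.376 0.3 0.116 0 0 0 1;0.564 0.45 0.174 0 0 0 1;0.564 0.45 0.174 0 0 0 1;0.564 0.45 0.174 0 0 0 1;0.564 0.45 0.174 0 0 0 1;0.376 0.3 0.116 0 0 0 1;0.376 0.3 0.116 0 0 0 1;0.188 0.15 0.058 0 0 0 1;0 0 0 0 0 0 1",
)

```text
time_s: 10.5
tcp_pos: [0.6041, -0.0076, 0.3015]
ee_rot: [[0.929, -0.233, 0.288], [-0.223, -0.972, -0.068], [0.296, -0.001, -0.955]]
wrist_force: [-0.2, -0.0, -2.2]
gripper_width: 0.311
gripper_force: 30.0
```

```bash
python3 -c "
from fit2 import *
look('s5',.16)
t=r.sense();R=np.array(t['ee_rot']);print('down unit per 10mm',(R.T@[0,0,-.01]/.025).round(3),'x10',(R.T@[.01,0,0]/.025).round(3),'y10',(R.T@[0,.01,0]/.025).round(3))"
```

```text
scene 327 bulb centre [ 0.5991 -0.0064  0.2287] rel tcp [-0.005   0.0013 -0.0728] rms 0.0006
  neck 97 [ 0.6039 -0.0112  0.2881] axis~ [-0.009   0.0038]
top few 0
grasp [ 0.5986 -0.0063  0.3197] tool z [ 0.288 -0.068 -0.955] F [-0.24 -0.04 -2.21] t 10.5
down unit per 10mm [-0.118  0.     0.382] x10 [ 0.372 -0.093  0.115] y10 [-0.089 -0.389 -0.027]
```

Call:
jog_arm(
  plan="-0.09 -0.06 -0.03 0 0 0 1;-0.06 0 0.19 0 0 0 1;-0.118 0 0.382 0 0 0 1;-0.118 0 0.382 0 0 0 1;-0.118 0 0.382 0 0 0 1;-0.118 0 0.382 0 0 0 1;-0.118 0 0.382 0 0 0 1;-0.118 0 0.382 0 0 0 1;-0.06 0 0.19 0 0 0 1;0 0 0 0 0 0 1",
)

```text
time_s: 11.6
tcp_pos: [0.6013, -0.0052, 0.2307]
ee_rot: [[0.929, -0.232, 0.287], [-0.222, -0.973, -0.068], [0.295, -0.0, -0.956]]
wrist_force: [-0.4, -0.8, -1.7]
gripper_width: 0.309
gripper_force: 30.0
```

```bash
python3 -c "
from fit2 import *
look('s6',.122)"
```

```text
scene 276 bulb centre [ 0.5932 -0.0035  0.1575] rel tcp [-0.0081  0.0017 -0.0732] rms 0.0008
  neck 70 [ 0.5996 -0.0078  0.2153] axis~ [-0.0106  0.0047]
top few 0
grasp [ 0.5959 -0.0039  0.2488] tool z [ 0.287 -0.068 -0.956] F [-0.36 -0.83 -1.72] t 11.6
```

Call:
jog_arm(
  plan="0.06 -0.02 0.02 0 0 0 1;-0.05 0 0.15 0 0 0 1;-0.094 0 0.306 0 0 0 1;-0.094 0 0.306 0 0 0 1;-0.094 0 0.306 0 0 0 1;-0.094 0 0.306 0 0 0 1;-0.094 0 0.306 0 0 0 1;-0.094 0 0.306 0 0 0 1;-0.094 0 0.306 0 0 0 1;-0.05 0 0.15 0 0 0 1",
)

```text
time_s: 12.7
tcp_pos: [0.603, -0.005, 0.1667]
ee_rot: [[0.929, -0.232, 0.287], [-0.222, -0.973, -0.068], [0.295, -0.001, -0.955]]
wrist_force: [0.6, -0.3, -2.7]
gripper_width: 0.308
gripper_force: 30.0
```

Call:
jog_arm(
  plan="0 0 0 0 0 0 1;0 0 0 0 0 0 1;-0.012 0 0.038 0 0 0 1;-0.012 0 0.038 0 0 0 1;-0.012 0 0.038 0 0 0 1;-0.012 0 0.038 0 0 0 1;-0.012 0 0.038 0 0 0 1;-0.012 0 0.038 0 0 0 1;0 0 0 0 0 0 1;0 0 0 0 0 0 1",
)

```text
time_s: 13.7
tcp_pos: [0.6034, -0.0048, 0.1619]
ee_rot: [[0.929, -0.232, 0.288], [-0.222, -0.973, -0.068], [0.296, -0.001, -0.955]]
wrist_force: [-0.4, -1.2, -3.1]
gripper_width: 0.313
gripper_force: 30.0
```

Call:
jog_arm(
  plan="-0.018 0 0.057 0 0 0 1;-0.018 0 0.057 0 0 0 1;-0.018 0 0.057 0 0 0 1;-0.018 0 0.057 0 0 0 1;-0.018 0 0.057 0 0 0 1;-0.018 0 0.057 0 0 0 1;-0.018 0 0.057 0 0 0 1;0 0 0 0 0 0 1;0 0 0 0 0 0 1;0 0 0 0 0 0 1",
)

```text
time_s: 14.7
tcp_pos: [0.6034, -0.0047, 0.1515]
ee_rot: [[0.929, -0.232, 0.289], [-0.222, -0.973, -0.068], [0.296, -0.001, -0.955]]
wrist_force: [-0.7, 0.3, -2.7]
gripper_width: 0.315
gripper_force: 30.0
```

Call:
jog_arm(
  plan="-0.008 0 0.025 0 0 0 1;-0.008 0 0.025 0 0 0 1;-0.008 0 0.025 0 0 0 1;0 0 0 0 0 0 1;0 0 0 0 0 0 1;0 0 0 0 0 0 1;0 0 0 0 0 0 1;0 0 0 0 0 0 1;0 0 0 0 0 0 1;0 0 0 0 0 0 1",
)

```text
time_s: 15.7
tcp_pos: [0.6033, -0.0048, 0.1495]
ee_rot: [[0.929, -0.232, 0.288], [-0.222, -0.973, -0.068], [0.296, -0.001, -0.955]]
wrist_force: [-0.9, 0.2, -1.9]
gripper_width: 0.311
gripper_force: 30.0
```

Call:
jog_arm(
  plan="-0.008 0 0.025 0 0 0 1;-0.008 0 0.025 0 0 0 1;-0.008 0 0.025 0 0 0 1;0 0 0 0 0 0 1;0 0 0 0 0 0 1;0 0 0 0 0 0 1;0 0 0 0 0 0 1;0 0 0 0 0 0 1;0 0 0 0 0 0 1;0 0 0 0 0 0 1",
)

```text
time_s: 16.7
tcp_pos: [0.6034, -0.0047, 0.1477]
ee_rot: [[0.929, -0.232, 0.289], [-0.222, -0.973, -0.067], [0.297, -0.002, -0.955]]
wrist_force: [0.2, -0.3, -1.2]
gripper_width: 0.309
gripper_force: 30.0
```

Call:
jog_arm(
  plan="-0.008 0 0.025 0 0 0 1;-0.004 0 0.013 0 0 0 1;0 0 0 0 0 0 1;0 0 0 0 0 0 1;0 0 0 0 0 0 1;0 0 0 0 0 0 1;0 0 0 0 0 0 1;0 0 0 0 0 0 1;0 0 0 0 0 0 1;0 0 0 0 0 0 1",
)

```text
time_s: 17.7
tcp_pos: [0.6034, -0.0047, 0.1467]
ee_rot: [[0.929, -0.232, 0.289], [-0.222, -0.973, -0.068], [0.297, -0.001, -0.955]]
wrist_force: [1.0, -0.7, 1.5]
gripper_width: 0.311
gripper_force: 30.0
```

```bash
python3 -c "
from fit2 import *
fs=[]
for i in range(4):
    r.capture('scene');s=r.sense();fs.append(s['wrist_force']);print(s['wrist_force'].round(2),s['moment'].round(3))
print(np.mean(fs,0))
look('s7',.05)"
```

```text
[ 0.29 -0.42  2.47] [ 0.129  0.365 -0.022]
[-0.11  0.8   1.35] [0.104 0.393 0.01 ]
[0.82 0.28 1.7 ] [0.114 0.442 0.027]
[ 0.61 -0.07  2.4 ] [ 0.068  0.336 -0.047]
[0.40336121 0.14736526 1.9779818 ]
scene 207 bulb centre [ 0.5962 -0.0031  0.0733] rel tcp [-0.0072  0.0016 -0.0734] rms 0.0009
  neck 62 [ 0.6024 -0.0074  0.1329] axis~ [-0.0098  0.0047]
top few 0
grasp [ 0.5979 -0.0034  0.1648] tool z [ 0.289 -0.068 -0.955] F [ 0.61 -0.07  2.4 ] t 17.9
```

The wrist force went from −2.2 to about +2 N, so the tray carries the flask. I'll ease off 0.5 mm and let go.

Call:
jog_arm(
  plan="0.006 0 -0.02 0 0 0 1;0 0 0 0 0 0 1;0 0 0 0 0 0 0.3;0 0 0 0 0 0 0.2;0 0 0 0 0 0 0;0 0 0 0 0 0 -0.3;0 0 0 0 0 0 -0.6;0 0 0 0 0 0 -1;0 0 0 0 0 0 -1;0 0 0 0 0 0 -1",
)

```text
time_s: 19.0
tcp_pos: [0.6033, -0.0048, 0.147]
ee_rot: [[0.929, -0.232, 0.288], [-0.222, -0.973, -0.068], [0.296, -0.001, -0.955]]
wrist_force: [-0.8, -0.3, 0.6]
gripper_width: 0.858
gripper_force: 0.0
```

```bash
python3 -c "
from fit2 import *
look('s8',.05)
a=cv2.imread('pics/s8_scene.png')[80:240,230:390];cv2.imwrite('pics/c6.png',cv2.resize(a,(600,600),interpolation=2))"
```

```text
scene 188 bulb centre [ 0.5984 -0.0039  0.0727] rel tcp [-0.0048  0.0009 -0.0743] rms 0.0008
  neck 76 [ 0.6072 -0.012   0.135 ] axis~ [-0.0049  0.0001]
top few 0
grasp [ 0.5978 -0.0035  0.1652] tool z [ 0.288 -0.068 -0.955] F [-0.77 -0.25  0.63] t 19.0
```

View pics/c6.png

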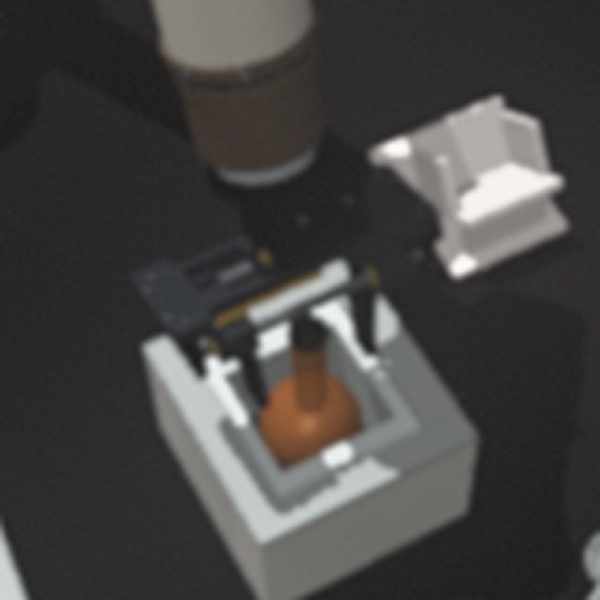

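The crop shows the flask standing free in the tank with its neck upright at (310,370) and both fingers clear. I'll rise and measure the plate finely.

Call:
jog_arm(
  plan="0.06 0 -0.19 0 0 0 -1;0.142 0 -0.458 0 0 0 -1;0.142 0 -0.458 0 0 0 -1;0.142 0 -0.458 0 0 0 -1;0.142 0 -0.458 0 0 0 -1;0.142 0 -0.458 0 0 0 -1;0.142 0 -0.458 0 0 0 -1;0.142 0 -0.458 0 0 0 -1;0.142 0 -0.458 0 0 0 -1;0.142 0 -0.458 0 0 0 -1",
)

```text
time_s: 20.1
tcp_pos: [0.6032, -0.0049, 0.2609]
ee_rot: [[0.929, -0.232, 0.289], [-0.222, -0.973, -0.067], [0.297, -0.002, -0.955]]
wrist_force: [-1.0, 0.2, 0.2]
gripper_width: 0.998
gripper_force: 0.0
```

```bash
cat > plate.py <<'E'
from h import *
def ray(n,uv,z):
    c=r.get_calibration(n);K=np.array(c['mtx']);E=np.array(c['extrinsics'])
    uv=np.asarray(uv,float);d=np.c_[(uv[:,0]-K[0,2])/K[0,0],-(uv[:,1]-K[1,2])/K[1,1],-np.ones(len(uv))]@E[:3,:3].T
    return E[:3,3]+d*((z-E[2,3])/d[:,2])[:,None]
def outline(p,n,x0,x1,y0,y1,z,th):
    g=cv2.resize(cv2.cvtColor(p,cv2.COLOR_RGB2GRAY)[y0:y1,x0:x1],None,fx=8,fy=8,interpolation=cv2.INTER_LINEAR)
    m=(g>th).astype(np.uint8);c=max(cv2.findContours(m,0,2)[0],key=cv2.contourArea)[:,0]
    w=ray(n,(c+.5)/8-.5+[x0,y0],z)
    b=cv2.minAreaRect((w[:,:2]*1000).astype(np.float32));return np.round(b[0],1),np.round(b[1],1),round(b[2],2)
E
python3 - <<'E'
from plate import *
p,d=cap('top','t9')
for im in(np.load('pics/top0.npz')['p'],p):
    for th in(90,110): print('plate',th,outline(im,'top',390,480,210,300,.008,th))
    W=world('top',np.load('pics/top0.npz')['d'] if im is not p else d)
    m=(W[...,2]>.05)&(W[...,2]<.075)&(abs(W[...,0]-.468)<.04)&(abs(W[...,1]+.268)<.04)
    print('tab',W[m].mean(0),m.sum(),cv2.minAreaRect((W[m][:,:2]*1000).astype(np.float32)))
p0=np.load('pics/top0.npz')['p']
for th in(90,110): print('rim',th,outline(p0,'top',250,380,145,275,.118,th))
E
python3 -c "
from fit2 import *
from fit import flask
flask([.598,-.004,.041],'scene',.05)
go([.468,-.2675,.15],tool([0,0,1],252.5))"
```

```text
plate 90 (array([ 510.5, -283.1]), array([113.7, 129.7]), 71.94)
plate 110 (array([ 510.5, -283.1]), array([112.5, 128.4]), 72.0)
tab [ 0.46849302 -0.26654151  0.06180233] 95 ((468.2893981933594, -267.477783203125), (10.34915542602539, 31.370512008666992), 74.48177337646484)
plate 90 (array([ 510.5, -283.1]), array([113.7, 129.7]), 71.92)
plate 110 (array([ 510.5, -283.1]), array([112.5, 128.4]), 72.0)
tab [ 0.46817674 -0.26643206  0.06159244] 95 ((468.2932434082031, -267.859619140625), (10.821917533874512, 31.16921615600586), 72.74410247802734)
rim 90 (array([594.9,  -5.1]), array([173.1, 186.7]), 76.72)
rim 110 (array([595.1,  -5.1]), array([172. , 185.3]), 76.73)
scene 416 foot [ 0.5988 -0.0042  0.0412] axis [-0.002  0.001]
turn [-0.1  -2.18  0.5 ] shift [-2.04 11.67  4.5 ] | 20.2 tcp [ 0.6044 -0.0045  0.2625] F [-0.1  -0.26 -0.18] w 0.998 g 0.0
```

Call:
jog_arm(
  plan="0 0 0 -0.02 -0.545 0.14 -1;0 0 0 -0.02 -0.545 0.14 -1;0 0 0 -0.02 -0.545 0.14 -1;0 0 0 -0.02 -0.545 0.14 -1;-0.17 0.97 0 0 0 0 -1;-0.17 0.97 0 0 0 0 -1;-0.17 0.97 0 0 0 0 -1;-0.17 0.97 0 0 0 0 -1;-0.17 0.97 0 0 0 0 -1;-0.17 0.97 0 0 0 0 -1",
)

```text
time_s: 21.2
tcp_pos: [0.5333, -0.1362, 0.2591]
ee_rot: [[0.951, -0.308, -0.004], [-0.308, -0.951, 0.003], [-0.005, -0.002, -1.0]]
wrist_force: [0.9, -0.2, -0.4]
gripper_width: 0.999
gripper_force: 0.0
```

Call:
jog_arm(
  plan="-0.17 0.97 0.3 0 0 0 -1;-0.17 0.97 0.5 0 0 0 -1;-0.17 0.97 0.5 0 0 0 -1;-0.17 0.97 0.5 0 0 0 -1;-0.17 0.97 0.5 0 0 0 -1;-0.17 0.97 0.5 0 0 0 -1;0 0 0.5 0 0 0 -1;0 0 0 0 0 0 -1;0 0 0 0 0 0 -1;0 0 0 0 0 0 -1",
)

```text
time_s: 22.2
tcp_pos: [0.4658, -0.2653, 0.1777]
ee_rot: [[0.952, -0.307, -0.002], [-0.307, -0.952, 0.002], [-0.002, -0.002, -1.0]]
wrist_force: [-0.0, -0.9, 0.3]
gripper_width: 1.0
gripper_force: 0.0
```

```bash
python3 -c "
from h import *
go([.468,-.2684,.031],tool([0,0,1],252))"
```

```text
turn [-0.01  0.02  0.02] shift [0.12 0.09 5.87] | 22.2 tcp [ 0.4658 -0.2653  0.1777] F [-0.02 -0.9   0.32] w 1.0 g 0.0
```

Call:
jog_arm(
  plan="0.12 0.09 0.6 0 0.02 0.02 -1;0 0 0.8 0 0 0 -1;0 0 0.8 0 0 0 -1;0 0 0.8 0 0 0 -1;0 0 0.8 0 0 0 -1;0 0 0.8 0 0 0 -1;0 0 0.8 0 0 0 -1;0 0 0.47 0 0 0 -1;0 0 0 0 0 0 -0.5;0 0 0 0 0 0 0",
)

```text
time_s: 23.2
tcp_pos: [0.4678, -0.2686, 0.031]
ee_rot: [[0.951, -0.31, 0.001], [-0.31, -0.951, 0.001], [0.0, -0.002, -1.0]]
wrist_force: [1.3, 0.3, 0.3]
gripper_width: 0.895
gripper_force: 0.0
```

Call:
jog_arm(
  plan="0 0 0 0 0 0 0.4;0 0 0 0 0 0 0.5;0 0 0 0 0 0 0.6;0 0 0 0 0 0 0.7;0 0 0 0 0 0 0.8;0 0 0 0 0 0 1;0 0 0 0 0 0 1;0 0 0 0 0 0 1;0 0 0 0 0 0 1;0 0 0 0 0 0 1",
)

```text
time_s: 24.2
tcp_pos: [0.4669, -0.2686, 0.0303]
ee_rot: [[0.951, -0.311, -0.001], [-0.311, -0.951, 0.002], [-0.001, -0.002, -1.0]]
wrist_force: [-0.6, -0.3, -1.1]
gripper_width: 0.109
gripper_force: 30.0
```

```bash
python3 -c "
from h import *
go([.468,-.2684,.031],tool([0,0,1],252));print(r.sense()['moment'])
from plate import *
p,d=r.capture('top')
print(outline(p,'top',390,480,210,300,.008,110))"
```

```text
turn [-0.01  0.01 -0.01] shift [ 0.04 -0.02 -0.03] | 24.2 tcp [ 0.4669 -0.2686  0.0303] F [-0.64 -0.28 -1.13] w 0.109 g 30.0
[-0.0753618  -0.01397786 -0.00197397]
(array([ 497.1, -226.9]), array([ 96.4, 182.7]), 88.25)
```

Call:
jog_arm(
  plan="0 0 -0.1 0 0 0 1;0 0 -0.2 0 0 0 1;0 0 -0.3 0 0 0 1;0 0 -0.4 0 0 0 1;0 0 -0.4 0 0 0 1;0 0 -0.4 0 0 0 1;0 0 -0.4 0 0 0 1;0 0 -0.3 0 0 0 1;0 0 0 0 0 0 1;0 0 0 0 0 0 1",
)

```text
time_s: 25.25
tcp_pos: [0.4668, -0.2686, 0.0929]
ee_rot: [[0.951, -0.311, -0.0], [-0.311, -0.95, 0.002], [-0.001, -0.002, -1.0]]
wrist_force: [-0.4, -0.4, -3.0]
gripper_width: 0.116
gripper_force: 30.0
```

```bash
cat > tilt.py <<'E'
from plate import *
def tilt(n='scene',f=None):
    s=r.sense();t=s['tcp_pos'];R=np.array(s['ee_rot']);p,d=r.capture(n);W=world(n,d)
    if f: cv2.imwrite('pics/%s.png'%f,p[:,:,::-1])
    L=(W-t)@R  # tool frame
    m=(L[...,0]>.02)&(L[...,0]<.125)&(abs(L[...,1])<.07)&(L[...,2]>-.01)&(L[...,2]<.07)&(p.min(-1)>80)
    q=L[m];A=np.c_[q[:,0],q[:,1],np.ones(len(q))];k=np.linalg.lstsq(A,q[:,2],rcond=None)[0]
    for _ in range(3):
        g=abs(A@k-q[:,2])<.004;k=np.linalg.lstsq(A[g],q[g,2],rcond=None)[0]
    print(n,g.sum(),len(g),'plane z=',k.round(4),'(slope x,y; z at tcp)','TCP',t.round(4),'Rz',R[:,2].round(3),'F',s['wrist_force'].round(1),'mom',s['moment'].round(2),'t',s['time_s'])
    W2=W[m][g];b=cv2.minAreaRect((W2[:,:2]*1000).astype(np.float32));print('  rect',np.round(b[0],1),np.round(b[1],1),round(b[2],2))
    e=q[g];print('  tool x',np.percentile(e[:,0],[1,99]).round(4),'y',np.percentile(e[:,1],[1,99]).round(4))
E
python3 -c "
from tilt import *
tilt();tilt('top')"
```

```text
scene 689 705 plane z= [0.0017 0.0009 0.021 ] (slope x,y; z at tcp) TCP [ 0.4668 -0.2686  0.0929] Rz [-0.     0.002 -1.   ] F [-0.4 -0.4 -3. ] mom [ 0.03  0.12 -0.04] t 25.25
  rect [ 528.6 -288.7] [109.4  89.6] 71.78
  tool x [0.0209 0.1082] y [-0.054   0.0537]
top 11 11 plane z= [-0.4863 -0.0946  0.0699] (slope x,y; z at tcp) TCP [ 0.4666 -0.2685  0.0925] Rz [-0.001  0.002 -1.   ] F [ 0.3  0.4 -3.5] mom [-0.06  0.1   0.02] t 25.3
  rect [ 582.9 -261.9] [24.4  1.5] 72.76
  tool x [0.1076 0.1091] y [-0.0544 -0.0309]
```

Call:
jog_arm(
  plan="0 0 -0.2 0 0 0 1;0 0 -0.5 0 0 0 1;0 0 -0.8 0 0 0 1;0 0 -0.9 0 0 0 1;0 0 -0.9 0 0 0 1;0 0 -0.9 0 0 0 1;0 0 -0.9 0 0 0 1;0 0 -0.9 0 0 0 1;0 0 -0.6 0 0 0 1;0 0 -0.3 0 0 0 1",
)

```text
time_s: 26.35
tcp_pos: [0.4676, -0.2693, 0.268]
ee_rot: [[0.951, -0.31, 0.003], [-0.31, -0.951, 0.001], [0.003, -0.002, -1.0]]
wrist_force: [-0.2, -0.6, -2.6]
gripper_width: 0.112
gripper_force: 30.0
```

```bash
python3 -c "
from h import *
go([.5532,.0059,.26],tool([0,0,1],256.7))"
```

```text
turn [-0.01 -0.02 -0.6 ] shift [  0.8  -11.5    0.32] | 26.35 tcp [ 0.4676 -0.2693  0.268 ] F [-0.25 -0.62 -2.58] w 0.112 g 30.0
```

Call:
jog_arm(
  plan="0 0 0 0 0 -0.2 1;0 0 0 0 -0.02 -0.2 1;0 -0.2 0 0 0 -0.2 1;0.05 -0.5 0 0 0 0 1;0.05 -0.8 0 0 0 0 1;0.05 -0.8 0 0 0 0 1;0.05 -0.8 0 0 0 0 1;0.05 -0.8 0 0 0 0 1;0.05 -0.8 0 0 0 0 1;0.05 -0.8 0 0 0 0 1",
)

```text
time_s: 27.35
tcp_pos: [0.5074, -0.1355, 0.265]
ee_rot: [[0.973, -0.229, -0.004], [-0.229, -0.973, 0.003], [-0.005, -0.002, -1.0]]
wrist_force: [0.6, -0.8, -2.6]
gripper_width: 0.108
gripper_force: 30.0
```

Call:
jog_arm(
  plan="0.05 -0.8 0 0 0 0 1;0.05 -0.8 0 0 0 0 1;0.05 -0.8 0 0 0 0 1;0.05 -0.8 0 0 0 0 1;0.05 -0.8 0 0 0 0 1;0.05 -0.8 0 0 0 0 1;0.05 -0.6 0 0 0 0 1;0.05 -0.4 0 0 0 0 1;0.05 0 0 0 0 0 1;0 0 0 0 0 0 1",
)

```text
time_s: 28.35
tcp_pos: [0.5516, 0.0012, 0.2656]
ee_rot: [[0.973, -0.23, -0.004], [-0.23, -0.973, 0.002], [-0.004, -0.002, -1.0]]
wrist_force: [0.3, -0.1, -2.1]
gripper_width: 0.112
gripper_force: 30.0
```

```bash
python3 -c "
from tilt import *
go([.5532,.0059,.26],tool([0,0,1],256.7))
tilt('scene','s10')
from fit import *
flask([.598,-.004,.041],'scene',.05)"
```

```text
turn [-0.01  0.03  0.  ] shift [ 0.02 -0.2   0.23] | 28.35 tcp [0.5516 0.0012 0.2656] F [ 0.26 -0.09 -2.11] w 0.112 g 30.0
scene 781 843 plane z= [ 0.0043 -0.0021  0.021 ] (slope x,y; z at tcp) TCP [0.5516 0.0012 0.2656] Rz [-0.004  0.002 -1.   ] F [ 0.3 -0.1 -2.1] mom [-0.06  0.06  0.04] t 28.35
  rect [614.8 -13.8] [110.6  89.3] 77.36
  tool x [0.0212 0.1087] y [-0.0539  0.0544]
scene 359 foot [ 0.5982 -0.0036  0.0414] axis [ 0.004 -0.004]
```

View pics/s10.png

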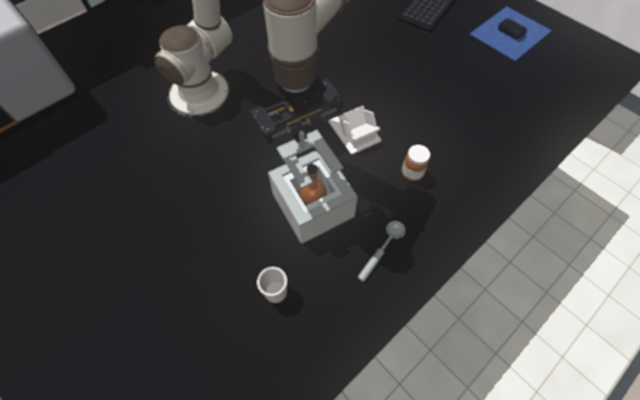

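The view shows the plate level in the gripper over the bath, the neck inside its slot, and the jar, beaker and spoon unmoved. I'll lower it to just above the rim.

Call:
jog_arm(
  plan="0 -0.1 0 0 0.03 0 1;0.02 -0.1 0.1 0 0 0 1;0 0 0.3 0 0 0 1;0 0 0.6 0 0 0 1;0 0 0.7 0 0 0 1;0 0 0.7 0 0 0 1;0 0 0.7 0 0 0 1;0 0 0.7 0 0 0 1;0 0 0.5 0 0 0 1;0 0 0.1 0 0 0 1",
)

```text
time_s: 29.45
tcp_pos: [0.5521, 0.0059, 0.1538]
ee_rot: [[0.973, -0.23, -0.003], [-0.23, -0.973, 0.001], [-0.003, -0.0, -1.0]]
wrist_force: [-0.6, 0.3, -2.6]
gripper_width: 0.117
gripper_force: 30.0
```

Call:
jog_arm(
  plan="0 0 0 0 0 0 1;0 0 0 0 0 0 1;0 0 0 0 0 0 1;0 0 0 0 0 0 1;0 0 0 0 0 0 1;0 0 0 0 0 0 1;0 0 0 0 0 0 1;0 0 0 0 0 0 1;0 0 0 0 0 0 1;0 0 0 0 0 0 1",
)

```text
time_s: 30.45
tcp_pos: [0.5534, 0.0062, 0.1558]
ee_rot: [[0.973, -0.23, 0.001], [-0.23, -0.973, 0.002], [0.0, -0.002, -1.0]]
wrist_force: [-0.1, -0.2, -3.2]
gripper_width: 0.109
gripper_force: 30.0
```

```bash
python3 -c "
from tilt import *
go([.5529,.0059,.139],tool([0,0,1],256.6))
tilt('scene','s11')
a=cv2.imread('pics/s11.png')[140:250,250:370];cv2.imwrite('pics/c7.png',cv2.resize(a,(654,600),interpolation=2))"
```

```text
turn [-0.01 -0.    0.01] shift [-0.01  0.02  0.67] | 30.45 tcp [0.5534 0.0062 0.1558] F [-0.09 -0.15 -3.19] w 0.109 g 30.0
scene 587 1465 plane z= [0.1861 0.0115 0.015 ] (slope x,y; z at tcp) TCP [0.5534 0.0062 0.1558] Rz [ 0.001  0.002 -1.   ] F [-0.1 -0.2 -3.2] mom [0.   0.08 0.  ] t 30.45
  rect [624.1 -10.4] [139.7 104.7] 76.53
  tool x [0.0211 0.1248] y [-0.068  0.069]
```

View pics/c7.png

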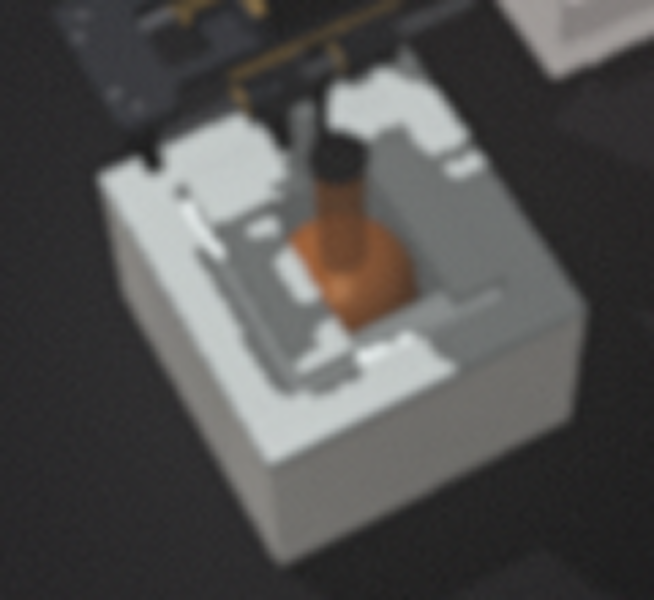

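The crop shows the neck at (340,210) standing through the slot and the plate hovering over the pocket. I'll lower it slowly and feel for contact.

Call:
jog_arm(
  plan="0 0 0.08 0 0 0 1;0 0 0.08 0 0 0 1;0 0 0.06 0 0 0 1;0 0 0.04 0 0 0 1;0 0 0.04 0 0 0 1;0 0 0.04 0 0 0 1;0 0 0.04 0 0 0 1;0 0 0.04 0 0 0 1;0 0 0 0 0 0 1;0 0 0 0 0 0 1",
)

```text
time_s: 31.5
tcp_pos: [0.5534, 0.0062, 0.1453]
ee_rot: [[0.973, -0.23, 0.001], [-0.23, -0.973, 0.002], [0.001, -0.002, -1.0]]
wrist_force: [0.5, 0.2, -2.5]
gripper_width: 0.109
gripper_force: 30.0
```

Call:
jog_arm(
  plan="0 0 0.04 0 0 0 1;0 0 0.04 0 0 0 1;0 0 0.04 0 0 0 1;0 0 0.04 0 0 0 1;0 0 0.02 0 0 0 1;0 0 0 0 0 0 1;0 0 0 0 0 0 1;0 0 0 0 0 0 1;0 0 0 0 0 0 1;0 0 0 0 0 0 1",
)

```text
time_s: 32.5
tcp_pos: [0.5534, 0.0063, 0.1409]
ee_rot: [[0.973, -0.23, 0.001], [-0.23, -0.973, 0.002], [0.001, -0.002, -1.0]]
wrist_force: [0.6, 0.1, -2.0]
gripper_width: 0.113
gripper_force: 30.0
```

Call:
jog_arm(
  plan="0 0 0.02 0 0 0 1;0 0 0.02 0 0 0 1;0 0 0.02 0 0 0 1;0 0 0 0 0 0 1;0 0 0 0 0 0 1;0 0 0 0 0 0 1;0 0 0 0 0 0 1;0 0 0 0 0 0 1;0 0 0 0 0 0 1;0 0 0 0 0 0 1",
)

```text
time_s: 33.5
tcp_pos: [0.5535, 0.0063, 0.1403]
ee_rot: [[0.973, -0.23, 0.002], [-0.23, -0.973, 0.002], [0.001, -0.002, -1.0]]
wrist_force: [-2.8, 0.8, 5.5]
gripper_width: 0.114
gripper_force: 30.0
```

The plate reached the floor: contact came at an underside height of about 0.111 m. I'll let go and rise.

Call:
jog_arm(
  plan="0 0 -0.02 0 0 0 1;0 0 0 0 0 0 1;0 0 0 0 0 0 0.6;0 0 0 0 0 0 0.4;0 0 0 0 0 0 0.1;0 0 0 0 0 0 -0.2;0 0 0 0 0 0 -0.2;0 0 0 0 0 0 -0.2;0 0 0 0 0 0 -0.2;0 0 0 0 0 0 -0.2",
)

```text
time_s: 34.5
tcp_pos: [0.5534, 0.0063, 0.1398]
ee_rot: [[0.973, -0.23, 0.001], [-0.23, -0.973, 0.002], [0.001, -0.002, -1.0]]
wrist_force: [-1.0, 0.0, 0.1]
gripper_width: 0.591
gripper_force: 0.0
```

Call:
jog_arm(
  plan="0 0 -0.2 0 0 0 -0.2;0 0 -0.5 0 0 0 -0.2;0 0 -0.8 0 0 0 -0.2;0 0 -0.8 0 0 0 -0.2;0 0 -0.8 0 0 0 -0.2;0 0 -0.8 0 0 0 -0.2;0 0 -0.8 0 0 0 -0.2;-0.8 0 -0.8 0 0 0 -0.2;-0.8 0 -0.8 0 0 0 -0.2;-0.8 0 0 0 0 0 -0.2",
)

```text
time_s: 35.5
tcp_pos: [0.4958, 0.0199, 0.3017]
ee_rot: [[0.973, -0.23, 0.009], [-0.23, -0.973, 0.003], [0.008, -0.005, -1.0]]
wrist_force: [-0.1, 0.4, 0.8]
gripper_width: 0.602
gripper_force: 0.0
```

Call:
jog_arm(
  plan="-0.8 0.8 0 0 0 0 -0.2;-0.8 0.8 0 0 0 0 -0.2;0 0.8 0 0 0 0 -0.2;0 0.8 0 0 0 0 -0.2;0 0.8 0 0 0 0 -0.2;0 0.8 0 0 0 0 -0.2;0 0.8 0 0 0 0 -0.2;0 0 0 0 0 0 -0.2;0 0 0 0 0 0 -0.2;0 0 0 0 0 0 -0.2",
)

```text
time_s: 36.5
tcp_pos: [0.4239, -0.1069, 0.2975]
ee_rot: [[0.973, -0.23, 0.002], [-0.23, -0.973, 0.002], [0.001, -0.002, -1.0]]
wrist_force: [-0.1, 0.5, 0.4]
gripper_width: 0.599
gripper_force: 0.0
```

Run:
```python
from plate import *
from fit import flask
print(r.sense()['gripper_width'],r.sense()['wrist_force'].round(1))
flask([.598,-.004,.041],'scene',.05)
for n in('top','scene'):
    p,d=cap(n,n+'12');W=world(n,d)
    th=np.radians(-13.4);u=(W[...,:2]-B)@np.array([[np.cos(th),-np.sin(th)],[np.sin(th),np.cos(th)]])
    for nm,m in(('arm-',(abs(u[...,0]-.02)<.04)&(abs(u[...,1]+.042)<.008)),('arm+',(abs(u[...,0]-.02)<.04)&(abs(u[...,1]-.042)<.008)),('base',(abs(u[...,0]+.05)<.009)&(abs(abs(u[...,1])-.035)<.012)),('rim+x',(abs(u[...,0]-.078)<.006)&(abs(u[...,1])<.05)),('rim-x',(abs(u[...,0]+.078)<.006)&(abs(u[...,1])<.05)),('rim+-y',(abs(abs(u[...,1])-.072)<.006)&(abs(u[...,0])<.05))):
        print(n,nm,m.sum(),(np.median(W[m][:,2])*1000).round(1) if m.any() else None)
a=cv2.imread('pics/scene12.png')[130:250,250:370];b=cv2.imread('pics/top12.png')[145:275,250:380]
cv2.imwrite('pics/c8.png',cv2.hconcat([cv2.resize(x,(400,400),interpolation=2) for x in(a,b)]))
```

```text
0.5985578352594019 [-0.1  0.5  0.4]
scene 354 foot [ 0.5985 -0.0039  0.0412] axis [ 0.    -0.001]
top arm- 300 118.6
top arm+ 299 118.6
top base 208 118.7
top rim+x 266 118.7
top rim-x 300 118.7
top rim+-y 564 118.6
scene arm- 166 119.1
scene arm+ 168 119.3
scene base 80 119.3
scene rim+x 166 119.4
scene rim-x 103 119.5
scene rim+-y 299 119.2
```

View pics/c8.png

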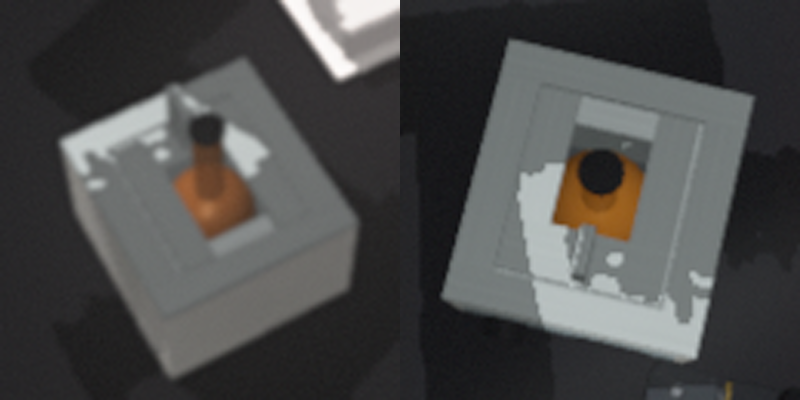

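The crops show the plate flush with the rim all round, at 118.6 against 118.7 mm. The neck stands up through the slot and the flask is upright, so I'll hand the job in.

```bash
python3 -c "
from station import r
print(r.finish_job())"
```

```text
the job is handed in; nothing more can be done
None
```

The job is handed in at about 37 s of the 72 s allowed (no verdict was returned): my last measurements show the flask upright on the tray and the plate flush in the pocket round its neck, both let go, and the jar, beaker and spoon were never touched.

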